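# Load the lamp modules onto the test bar in rail order

## Task

Move the four lamp modules from the wooden storage rail to the aluminium test bar, one per socket, keeping their order as counted from the yellow ends: the lamp next to the rail's yellow end goes into the socket next to the bar's yellow end, and so on down the row. Leave each lamp released, standing upright on its socket floor, and do not tip any lamp over on the way.

Things in the scene. Friction and masses are not known exactly. Their poses are not given: they have to be found in the camera images.
- lamp_red_mid (a point): Loose upright lamp module with a red domed lens on top: round black body 32 mm in diameter (its lower 44 mm), lens 30 mm in diameter, 76 mm tall in all, about 90 g. This point is on its axis, half-way up, 38 mm above its flat foot. z axis up; round, so its yaw does not matter. Starts standing in the red tile.
- lamp_green_mid (a point): Loose upright lamp module with a green domed lens on top: round black body 32 mm in diameter (its lower 44 mm), lens 30 mm in diameter, 76 mm tall in all, about 90 g. This point is on its axis, half-way up, 38 mm above its flat foot. z axis up; round, so its yaw does not matter. Starts standing in the green tile.
- lamp_blue_mid (a point): Loose upright lamp module with a blue domed lens on top: round black body 32 mm in diameter (its lower 44 mm), lens 30 mm in diameter, 76 mm tall in all, about 90 g. This point is on its axis, half-way up, 38 mm above its flat foot. z axis up; round, so its yaw does not matter. Starts standing in the blue tile.
- lamp_white_mid (a point): Loose upright lamp module with a white domed lens on top: round black body 32 mm in diameter (its lower 44 mm), lens 30 mm in diameter, 76 mm tall in all, about 90 g. This point is on its axis, half-way up, 38 mm above its flat foot. z axis up; round, so its yaw does not matter. Starts standing in the white tile.
- tile_red: Fixed red tile of the storage rail, in which the red lamp starts: an open square pocket, 58 mm outside, 50 mm inside, 16 mm tall, floor 6 mm thick. Origin: centre of its underside, 8 mm above the table. It stays where it is; the order of the tiles along the rail differs from start to start.
- tile_green: Fixed green tile of the storage rail, in which the green lamp starts: an open square pocket, 58 mm outside, 50 mm inside, 16 mm tall, floor 6 mm thick. Origin: centre of its underside, 8 mm above the table. It stays where it is; the order of the tiles along the rail differs from start to start.
- tile_blue: Fixed blue tile of the storage rail, in which the blue lamp starts: an open square pocket, 58 mm outside, 50 mm inside, 16 mm tall, floor 6 mm thick. Origin: centre of its underside, 8 mm above the table. It stays where it is; the order of the tiles along the rail differs from start to start.
- tile_white: Fixed white tile of the storage rail, in which the white lamp starts: an open square pocket, 58 mm outside, 50 mm inside, 16 mm tall, floor 6 mm thick. Origin: centre of its underside, 8 mm above the table. It stays where it is; the order of the tiles along the rail differs from start to start.
- storage_rail: Fixed storage rail on the table: a wooden strip 247 x 70 mm, 8 mm thick, carrying the four coloured tiles. Origin: centre of its underside; z up; may point anywhere. Row along its x axis: places at x = -90, -30, 30, 90 mm, y = 0; a yellow block 26 mm tall closes the +x end (x = 124 to 146 mm).
- test_bar: Fixed test bar on the table: aluminium strip 247 x 70 mm with four grey square sockets, 58 mm outside, 50 mm inside, floor 14 mm and rim 24 mm above the table (a seated lamp's mid point is 52 mm up). Origin: centre of its underside; z up; may point anywhere. Row along its x axis: places at x = -90, -30, 30, 90 mm, y = 0; a yellow block 26 mm tall closes the +x end (x = 124 to 146 mm).

How it is judged (in metres and radians):
At the end, for the whole second after the job is handed in: Each lamp stands in the bar socket with the same place, counted from the yellow end, as its own tile on the rail: within 12 mm of the socket centre along and across, mid point 46 to 58 mm up, tilted under 0.12 rad, at rest (under 0.02 m/s), not touched by the fingers (((x of tile_red in the frame of storage_rail between -0.11 and -0.07 m and x of lamp_red_mid in the frame of test_bar between -0.102 and -0.078 m) or (x of tile_red in the frame of storage_rail between -0.05 and -0.01 m and x of lamp_red_mid in the frame of test_bar between -0.042 and -0.018 m) or (x of tile_red in the frame of storage_rail between 0.01 and 0.05 m and x of lamp_red_mid in the frame of test_bar between 0.018 and 0.042 m) or (x of tile_red in the frame of storage_rail between 0.07 and 0.11 m and x of lamp_red_mid in the frame of test_bar between 0.078 and 0.102 m)) and y of lamp_red_mid in the frame of test_bar between -0.012 and 0.012 m and z of lamp_red_mid in the frame of test_bar between 0.046 and 0.058 m and angle between each of lamp_red_mid, lamp_green_mid, lamp_blue_mid, lamp_white_mid's own z axis and vertical below 0.12 rad and linear speed of each of lamp_red, lamp_green, lamp_blue, lamp_white below 0.02 m/s and contact force between each of lamp_red, lamp_green, lamp_blue, lamp_white and the fingers below 0.05 N and ((x of tile_green in the frame of storage_rail between -0.11 and -0.07 m and x of lamp_green_mid in the frame of test_bar between -0.102 and -0.078 m) or (x of tile_green in the frame of storage_rail between -0.05 and -0.01 m and x of lamp_green_mid in the frame of test_bar between -0.042 and -0.018 m) or (x of tile_green in the frame of storage_rail between 0.01 and 0.05 m and x of lamp_green_mid in the frame of test_bar between 0.018 and 0.042 m) or (x of tile_green in the frame of storage_rail between 0.07 and 0.11 m and x of lamp_green_mid in the frame of test_bar between 0.078 and 0.102 m)) and y of lamp_green_mid in the frame of test_bar between -0.012 and 0.012 m and z of lamp_green_mid in the frame of test_bar between 0.046 and 0.058 m and ((x of tile_blue in the frame of storage_rail between -0.11 and -0.07 m and x of lamp_blue_mid in the frame of test_bar between -0.102 and -0.078 m) or (x of tile_blue in the frame of storage_rail between -0.05 and -0.01 m and x of lamp_blue_mid in the frame of test_bar between -0.042 and -0.018 m) or (x of tile_blue in the frame of storage_rail between 0.01 and 0.05 m and x of lamp_blue_mid in the frame of test_bar between 0.018 and 0.042 m) or (x of tile_blue in the frame of storage_rail between 0.07 and 0.11 m and x of lamp_blue_mid in the frame of test_bar between 0.078 and 0.102 m)) and y of lamp_blue_mid in the frame of test_bar between -0.012 and 0.012 m and z of lamp_blue_mid in the frame of test_bar between 0.046 and 0.058 m and ((x of tile_white in the frame of storage_rail between -0.11 and -0.07 m and x of lamp_white_mid in the frame of test_bar between -0.102 and -0.078 m) or (x of tile_white in the frame of storage_rail between -0.05 and -0.01 m and x of lamp_white_mid in the frame of test_bar between -0.042 and -0.018 m) or (x of tile_white in the frame of storage_rail between 0.01 and 0.05 m and x of lamp_white_mid in the frame of test_bar between 0.018 and 0.042 m) or (x of tile_white in the frame of storage_rail between 0.07 and 0.11 m and x of lamp_white_mid in the frame of test_bar between 0.078 and 0.102 m)) and y of lamp_white_mid in the frame of test_bar between -0.012 and 0.012 m and z of lamp_white_mid in the frame of test_bar between 0.046 and 0.058 m).
It fails at once if the red lamp is tipped over (more than 0.8 rad) (angle between lamp_red_mid's own z axis and vertical above 0.8 rad).
It fails at once if the green lamp is tipped over (more than 0.8 rad) (angle between lamp_green_mid's own z axis and vertical above 0.8 rad).
It fails at once if the blue lamp is tipped over (more than 0.8 rad) (angle between lamp_blue_mid's own z axis and vertical above 0.8 rad).
It fails at once if the white lamp is tipped over (more than 0.8 rad) (angle between lamp_white_mid's own z axis and vertical above 0.8 rad).
It also fails if it takes over 109 s, if anything falls off the work surface, if the arm or the gripper's body presses on something with over 40 N, if the wrist force passes 120 N, or if a joint passes its speed limit or range.

## Robot

A 6-joint arm with a two-finger parallel gripper is mounted at the origin on the work surface. World frame = base frame: x ahead of the robot, y to its left, z up, the work surface at z = 0. Lengths are in m, angles in degrees, forces in N, time in s.
With the tool pointing down it reaches from about 0.275 to 0.725 m from the base axis. Payload 5.6 kg.
Tool frame: the origin (TCP) lies on the front face of the gripper's body, between the roots of the fingers; the fingertips stand 73 mm ahead of it and the grasp point (between the pads) lies 54 mm ahead of it (r.tip_reach is the distance from the TCP to the fingertips, in m); z points along the fingers, y is the direction in which the jaws open and shut (so a half turn about z gives the same grasp; the last joint's range is limited). The gripper opens to 85 mm and grips with 20 to 120 N. Pads are 22 mm wide; open, the fingers measure 114 mm over their backs; the gripper's body (76 mm by 85 mm) begins 54 mm behind the grasp point. The pads swing forward as they close: fully open they stand 13 mm farther back than shut.
Start: joints at [-52.391, 14.616, 6.199, 0, -81.583, -16.306], TCP at [0.2, -0.512, 0.304] pointing down, gripper open.
Joint ranges: [-168.99, 168.99], [-69.2, 112.95], [-62.41, 85.93], [-164.36, 98.24], [-168.68, -3.75], [-174.98, 174.98]. Speed limits (degrees/s): [147.25, 147.25, 180, 180, 180, 180].

## Interface

Orientations are given as a 3x3 rotation matrix whose columns are the frame's x, y, z axes.
In Python, from bench import r, hand, solve_ik, imaging, hand_in, readout gives the robot as it stands. Calls block until the motion is done:
- r.movep(position, orientation): joint-space move of the TCP to a pose.
- r.servo_line(position, rate=0.15, ori=None, contact_N=None): straight line of the TCP; ori=None keeps the orientation; rate is the mean speed in m/s. With contact_N (N) it stops when the force on the tool has changed by that much, and returns True; else False.
- r.movej(angles): joint-space move.
- hand.move_gripper(opening): finger opening in m; the grip force is fixed at half the most; returns when the fingers have stopped.
- r.sleep(seconds).
- solve_ik(position, orientation): joint angles nearest the present ones, or None.
- imaging.capture(name): name is "scene" or "top"; returns (picture, depth): 384x512x3 uint8, red, green, blue; 384x512 float32, m along the optical axis (not along the pixel's ray), 0 where there is no reading.
- imaging.get_calibration(name): a dict with "K" (3x3 intrinsics, pixels), "pose" (4x4, takes a point from camera to world coordinates). Camera axes: x right, y up, looking along -z (the intrinsics and any distortion apply to the point x, -y, -z); pixel columns grow to the right and rows downward; lengths in m; the calibration is good to about 2 mm. A picture is of the moment at which its call begins. get_calibration takes no time and is no camera call.
A pose or a line that the arm cannot do raises r.MotionError and nothing moves.
- hand_in(): hands the job in, once; it reports no verdict.
Readings, each from a call of its own:
- readout.current_t(): time.
- readout.current_qpos(): joint angles.
- readout.current_dq(): joint speeds.
- readout.current_effort(): joint torques, N m.
- readout.current_tcp_pos(): TCP position.
- readout.current_ee_rot(): TCP orientation.
- readout.current_contact_force(): force on the tool from outside, world axes, zero at the start.
- readout.current_torque(): the same for the moment, N m.
- readout.current_finger_gap(): finger opening in m.
Only numpy, scipy, OpenCV 4.12 (cv2) and the standard library are available. Lean on these libraries where they do the work, as an engineer would, in place of code of your own. Each camera call takes 0.05 s, during which the arm holds its last target.

## Working session

There is one attempt and no reset: what is moved stays moved. The work goes in short steps, each a Python script; the robot and the scene stay as the last script left them, time stands still between calls to the robot, and variables do not carry over. Pictures are saved under pics/ and viewed, and the job is handed in when it is done.

```bash
ls; mkdir -p pics
python3 - <<'E'
from bench import r, hand, solve_ik, imaging, hand_in, readout
import cv2,numpy as np
for n in ("scene","top"):
    p,d=imaging.capture(n); c=imaging.get_calibration(n); print(n,c)
    cv2.imwrite(f"pics/{n}0.png",p[:,:,::-1]); np.savez(f"pics/{n}0.npz",p=p,d=d,K=c["K"],pose=c["pose"])
    print((d>0).mean(), np.median(d))
print(readout.current_t(), readout.current_ee_rot(), r.tip_reach)
E
```

```text
pics
scene {'K': array([[457.30352527,   0.        , 256.2718305 ],
       [  0.        , 457.30352527, 194.98350253],
       [  0.        ,   0.        ,   1.        ]]), 'pose': array([[ 4.80381893e-01, -5.05771141e-01,  7.16539455e-01,
         1.17457888e+00],
       [ 8.77059049e-01,  2.76262049e-01, -3.92997081e-01,
        -3.55852416e-01],
       [ 8.13923621e-04,  8.17236094e-01,  5.76302442e-01,
         5.70849796e-01],
       [ 0.00000000e+00,  0.00000000e+00,  0.00000000e+00,
         1.00000000e+00]])}
0.9960123697916666 0.993595
top {'K': array([[485.26002249,   0.        , 263.21669299],
       [  0.        , 485.26002249, 190.22057765],
       [  0.        ,   0.        ,   1.        ]]), 'pose': array([[-1.55780741e-02,  9.80833635e-01, -1.94223333e-01,
         3.59843107e-01],
       [-9.99860560e-01, -1.64496785e-02, -2.87553562e-03,
         4.63156576e-04],
       [-6.01533345e-03,  1.94151455e-01,  9.80953122e-01,
         9.54060858e-01],
       [ 0.00000000e+00,  0.00000000e+00,  0.00000000e+00,
         1.00000000e+00]])}
0.9961751302083334 0.9686951
0.1 [[-9.31702877e-01 -3.63220692e-01 -6.90704056e-04]
 [-3.63221341e-01  9.31701561e-01  1.56820785e-03]
 [ 7.39245054e-05  1.71198222e-03 -9.99998532e-01]] 0.0726
```

View pics/top0.png

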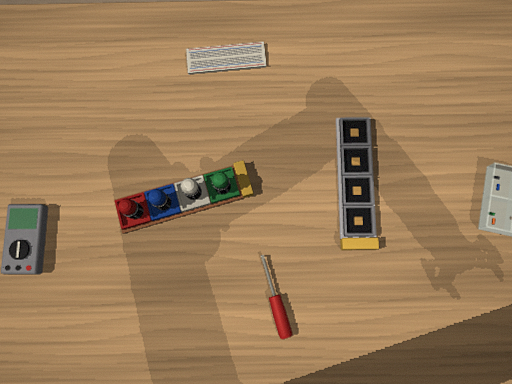

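View pics/scene0.png

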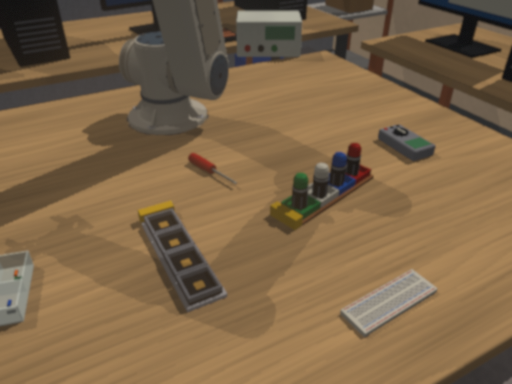

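Top view: the rail runs from red (130,208) through blue (159,200) and white (190,188) to green (221,182), with the yellow block at (244,178). The bar's sockets run from (355,132) to (358,221), with yellow at (360,243). So the order from the yellow end is green, white, blue, red. Next I'll measure positions.

```bash
cat > h.py <<'E'
import numpy as np, cv2
def ray(uv,K,P,z):
    uv=np.atleast_2d(uv).astype(float)
    d=np.c_[(uv[:,0]-K[0,2])/K[0,0],-(uv[:,1]-K[1,2])/K[1,1],-np.ones(len(uv))]@P[:3,:3].T
    o=P[:3,3]; return o+d*((z-o[2])/d[:,2])[:,None]
def cloud(D,K,P):
    v,u=np.mgrid[:D.shape[0],:D.shape[1]]
    c=np.stack([(u-K[0,2])/K[0,0]*D,-(v-K[1,2])/K[1,1]*D,-D],-1)
    return c@P[:3,:3].T+P[:3,3]
def blobs(m,mn=12):
    n,l,s,c=cv2.connectedComponentsWithStats(m.astype(np.uint8))
    return [(c[i],s[i,4],l==i) for i in range(1,n) if s[i,4]>=mn]
E
python3 - <<'E'
from h import *
for n in ("top","scene"):
    f=np.load(f"pics/{n}0.npz"); p,D,K,P=f["p"],f["d"],f["K"],f["pose"]
    W=cloud(D,K,P); hsv=cv2.cvtColor(p,cv2.COLOR_RGB2HSV)
    ws=(np.hypot(W[...,0]-.5,W[...,1])<.4)&(W[...,0]>.25)
    tbl=ws&(abs(W[...,2])<.006); print(n,"table z",np.median(W[tbl][:,2]))
    print(" lens tops")
    for c,a,m in blobs(ws&(W[...,2]>.064)&(W[...,2]<.1)):
        w=W[m]; z=w[:,2].max()
        top=w[w[:,2]>z-.004].mean(0)
        # circle centre of side-lens by pixel-centroid ray at z .077
        print("  ",c.round(1),a,np.median(p[m],0),"zmax",z.round(4),"top",top.round(4),"ctr",ray(c,K,P,.078)[0].round(4))
    print(" orange / yellow")
    for c,a,m in blobs(ws&(hsv[...,0]<32)&(hsv[...,0]>8)&(hsv[...,1]>140)&(hsv[...,2]>120)&(W[...,2]>.006)):
        print("  ",c.round(1),a,np.median(hsv[m],0),"z",np.median(W[m][:,2]).round(4),"mean",W[m].mean(0).round(4),"ray14",ray(c,K,P,.014)[0].round(4),"ray26",ray(c,K,P,.026)[0].round(4))
    # bar rim points
    m=(W[...,2]>.018)&(W[...,2]<.03)&(hsv[...,1]<70)&ws
    for c,a,mm in blobs(m,200):
        rc=cv2.minAreaRect(W[mm][:,:2].astype(np.float32)); print(" rim",c.round(),a,rc)
E
```

```text
top table z -0.0010113455586985287
 lens tops
   [219.9 180.1] 224 [41.5 98.  53. ] zmax 0.0919 top [0.5549 0.0825 0.0894] ctr [0.5538 0.0828 0.078 ]
   [189.  186.1] 226 [161. 155. 139.] zmax 0.0913 top [0.5442 0.1404 0.0889] ctr [0.5434 0.1399 0.078 ]
   [156.9 197.3] 233 [25. 50. 96.] zmax 0.0922 top [0.524  0.2002 0.0898] ctr [0.5234 0.1986 0.078 ]
   [127.1 206.4] 242 [103.  24.  23.] zmax 0.091 top [0.5077 0.2531 0.0886] ctr [0.5072 0.2528 0.078 ]
 orange / yellow
   [354.2 132.1] 51 [ 18. 148. 157.] z 0.0133 mean [ 0.6627 -0.1824  0.0136] ray14 [ 0.6626 -0.1824  0.014 ] ray26 [ 0.6587 -0.18    0.026 ]
   [355.5 161. ] 56 [ 18.  148.  167.5] z 0.0134 mean [ 0.6025 -0.182   0.0135] ray14 [ 0.6023 -0.1819  0.014 ] ray26 [ 0.5992 -0.1796  0.026 ]
   [239.7 167.7] 142 [ 21. 170. 182.] z 0.0249 mean [0.59   0.0488 0.0243] ray14 [0.5925 0.0494 0.014 ] ray26 [0.5896 0.0487 0.026 ]
   [246.6 190.5] 87 [ 21. 170. 183.] z 0.0246 mean [0.544  0.0357 0.0244] ray14 [0.546  0.0361 0.014 ] ray26 [0.5436 0.0357 0.026 ]
   [356.6 190.5] 63 [ 18. 147. 184.] z 0.0134 mean [ 0.5425 -0.1809  0.0137
[... 2530 characters left out ...]
0.4964 -0.1848  0.026 ]
   [174.1 242. ] 44 [ 18. 157. 144.] z 0.0153 mean [ 0.543  -0.1818  0.0152] ray14 [ 0.5416 -0.1814  0.014 ] ray26 [ 0.5553 -0.1852  0.026 ]
   [185.7 261.7] 39 [ 18. 156. 137.] z 0.0151 mean [ 0.6021 -0.1822  0.0152] ray14 [ 0.6009 -0.1818  0.014 ] ray26 [ 0.6132 -0.1856  0.026 ]
   [198.9 284.4] 42 [ 18. 155. 131.] z 0.015 mean [ 0.6627 -0.183   0.015 ] ray14 [ 0.6618 -0.1827  0.014 ] ray26 [ 0.6729 -0.1864  0.026 ]
 rim [327. 191.] 271 ((0.5469915866851807, 0.1584378331899643), (0.0408012717962265, 0.09680254757404327), 19.39095687866211)
 rim [183. 255.] 1327 ((0.5722423791885376, -0.1820850968360901), (0.05849467217922211, 0.24243804812431335), 89.65062713623047)
```

Both cameras agree to about 2 mm. I'll check IK first, then move the green lamp.

```bash
cat > go.py <<'E'
from bench import r, hand, solve_ik, imaging, hand_in, readout
from h import *
L=dict(green=(.5560,.0825),white=(.5450,.1400),blue=(.5245,.1993),red=(.5084,.2527))
S=dict(green=(.4825,-.1810),white=(.5422,-.1813),blue=(.6022,-.1819),red=(.6625,-.1826))
def R(j):
    y=np.array([j[0],j[1],0.]);y/=np.linalg.norm(y);z=np.array([0,0,-1.]);return np.c_[np.cross(y,z),y,z]
RL=[R((s*.964,s*.267)) for s in (1,-1)]; RB=[R((s*.008,s*1.)) for s in (1,-1)]
def best(p,Rs):
    q0=np.array(readout.current_qpos()); o=[]
    for X in Rs:
        q=solve_ik(p,X)
        if q is not None: o.append((abs(np.array(q)-q0).max(),X))
    return min(o,key=lambda t:t[0])
def ft():return np.array(readout.current_contact_force()).round(1)
HI,G=.215,.102
def transfer(n):
    T=readout.current_t
    x,y=L[n]; X=best([x,y,HI],RL)[1]; r.movep([x,y,HI],X); print(n,"above",T())
    r.servo_line([x,y,G],rate=.15); print("down",T(),ft())
    hand.move_gripper(0.0); print("gap",readout.current_finger_gap(),T(),ft())
    if readout.current_finger_gap()<.025: raise SystemExit("no grip")
    r.servo_line([x,y,HI],rate=.15); print("up gap",readout.current_finger_gap(),ft())
    x,y=S[n]; X=best([x,y,HI],RB)[1]; r.movep([x,y,HI],X); print("at bar",T(),readout.current_finger_gap())
    r.servo_line([x,y,G+.02],rate=.15)
    c=r.servo_line([x,y,G+.0005],rate=.05,contact_N=8); print("placed",c,readout.current_tcp_pos(),T(),ft())
    hand.move_gripper(.060); r.servo_line([x,y,HI],rate=.15); print("done",T())
E
python3 - <<'E'
from go import *
for n in L:
    for D,Rs in ((L,RL),(S,RB)):
        for z in (HI,G):
            print(n,z,[None if (q:=solve_ik([*D[n],z],X)) is None else np.round(q).tolist() for X in Rs])
E
```

```text
green 0.215 [[24.0, 18.0, -2.0, 0.0, -70.0, 171.0], [24.0, 18.0, -2.0, 0.0, -70.0, -9.0]]
green 0.102 [[24.0, 24.0, -11.0, 0.0, -55.0, 171.0], [24.0, 24.0, -11.0, 0.0, -55.0, -9.0]]
green 0.215 [[-3.0, 13.0, -9.0, 0.0, -68.0, -87.0], [-3.0, 13.0, -9.0, 0.0, -68.0, 93.0]]
green 0.102 [[-3.0, 20.0, -18.0, 0.0, -52.0, -87.0], [-3.0, 20.0, -18.0, 0.0, -52.0, 93.0]]
white 0.215 [[30.0, 18.0, -2.0, 0.0, -70.0, 165.0], [30.0, 18.0, -2.0, 0.0, -70.0, -15.0]]
white 0.102 [[30.0, 24.0, -11.0, 0.0, -55.0, 165.0], [30.0, 24.0, -11.0, 0.0, -55.0, -15.0]]
white 0.215 [[-3.0, 19.0, -0.0, 0.0, -70.0, -88.0], [-3.0, 19.0, -0.0, 0.0, -70.0, 92.0]]
white 0.102 [[-3.0, 25.0, -10.0, 0.0, -55.0, -88.0], [-3.0, 25.0, -10.0, 0.0, -55.0, 92.0]]
blue 0.215 [[37.0, 18.0, -2.0, 0.0, -70.0, 159.0], [37.0, 18.0, -2.0, 0.0, -70.0, -21.0]]
blue 0.102 [[37.0, 24.0, -11.0, 0.0, -55.0, 159.0], [37.0, 24.0, -11.0, 0.0, -55.0, -21.0]]
blue 0.215 [[-3.0, 26.0, 9.0, 0.0, -74.0, -88.0], [-3.0, 26.0, 9.0, 0.0, -74.0, 92.0]]
blue 0.102 [[-3.0, 31.0, -0.0, 0.0, -59.0, -88.0], [-3.0, 31.0, -0.0, 0.0, -59.0, 92.0]]
red 0.215 [[42.0, 19.0, -1.0, 0.0, -70.0, 153.0], [42.0, 19.0, -1.0, 0.0, -70.0, -27.0]]
red 0.102 [[42.0, 25.0, -10.0, 0.0, -55.0, 153.0], [42.0, 25.0, -10.0, 0.0, -55.0, -27.0]]
red 0.215 [[-2.0, 32.0, 20.0, 0.0, -78.0, -88.0], [-2.0, 32.0, 20.0, 0.0, -78.0, 92.0]]
red 0.102 [[-2.0, 36.0, 10.0, 0.0, -64.0, -88.0], [-2.0, 36.0, 10.0, 0.0, -64.0, 92.0]]
```

Run:
```python
from go import *
transfer("green")
p,d=imaging.capture("scene"); cv2.imwrite("pics/s1.png",p[:,:,::-1])
p,d=imaging.capture("top"); cv2.imwrite("pics/t1.png",p[:,:,::-1]); c=imaging.get_calibration("top");np.savez("pics/t1.npz",p=p,d=d,K=c["K"],pose=c["pose"])
```

```text
green above 2.5833
down 3.4833 [ 0.1 -0.4 -0. ]
gap 0.03074585551772729 4.0333 [ 0.2 -0.3  5. ]
up gap 0.030137326164741986 [ 0.4  0.  -1.3]
at bar 6.175 0.03058673198267796
placed True [ 0.48240577 -0.18090193  0.10264947] 7.3667 [ 0.7 -0.1  4.6]
done 8.6583
```

View pics/s1.png

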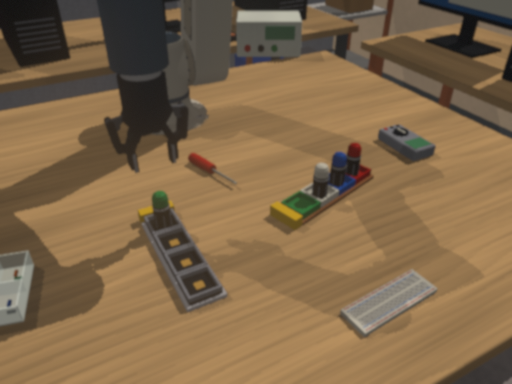

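The picture shows the green lamp upright at (160,205) in the socket next to yellow, and the gripper is clear of it. I'll do the other three next.

Run:
```python
from go import *
for n in ("white","blue","red"): transfer(n)
r.servo_line([.6625,-.1826,.3]); r.movej([-52.391, 14.616, 6.199, 0, -81.583, -16.306])
for n in ("scene","top"):
    p,d=imaging.capture(n); cv2.imwrite(f"pics/{n}2.png",p[:,:,::-1]); c=imaging.get_calibration(n);K,P=c["K"],c["pose"]
    W=cloud(d,K,P); ws=(np.hypot(W[...,0]-.5,W[...,1])<.4)&(W[...,0]>.4)&(W[...,1]>-.3)
    for c,a,m in blobs(ws&(W[...,2]>.064)&(W[...,2]<.1)):
        w=W[m]; z=w[:,2].max(); print(n,c.round(1),a,np.median(p[m],0),z.round(4),w[w[:,2]>z-.004].mean(0).round(4),"ray ctr",ray(c,K,P,.078)[0].round(4))
print(readout.current_t())
```

```text
white above 10.0
down 10.9 [ 0.4 -0.4  0.4]
gap 0.030605259730859237 11.275 [-1.3 -0.7  5.3]
up gap 0.0303192085522695 [-0.6  0.1 -1.5]
at bar 13.4 0.029954646003418028
placed True [ 0.54218838 -0.1812032   0.10320944] 14.575 [ 0.1 -0.1  4.7]
done 15.8667
blue above 17.2833
down 18.1833 [ 1.4 -0.2  0.3]
gap 0.03028129169905567 18.5583 [-1.1  1.4  6.7]
up gap 0.030315479992358077 [-0.8  0.2 -1.8]
at bar 20.9083 0.030384782456460716
placed True [ 0.60218753 -0.18181397  0.10329929] 22.0833 [-0.   0.   5.4]
done 23.375
red above 25.0083
down 25.9083 [ 0.7 -0.6  1.2]
gap 0.030599463486132412 26.2833 [-0.7  0.   6. ]
up gap 0.030586979191750036 [-0.4  0.6 -0.7]
at bar 28.875 0.030067966986536222
placed True [ 0.66248856 -0.18249237  0.10330803] 30.05 [-1.   1.5  4.5]
done 31.3417
scene [159.7 199.1] 262 [58. 73. 44.] 0.0919 [ 0.4843 -0.1811  0.0896] ray ctr [ 0.488  -0.1826  0.078 ]
scene [170.8 216.4] 286 [104.5  97.   84. ] 0.0925 [ 0.5445 -0.1821  0.0899] ray ctr [ 0.5472 -0.1826  0.078 ]
scene [182.8 236.1] 316 [49.5 52.  75. ] 0.0921 [ 0.6036 -0.1823  0.0898] ray ctr [ 0.6071 -0.1835  0.078 ]
scene [196.5 258.5] 365 [85. 39. 30.] 0.0923 [ 0.665  -0.183   0.0896] ray ctr [ 0.6681 -0.1844  0.078 ]
top [359.8 122.2] 232 [119.5  28.   26.5] 0.0918 [ 0.6631 -0.1821  0.0894] ray ctr [ 0.6613 -0.1817  0.078 ]
top [361.2 153.2] 225 [ 28.  56. 112.] 0.0916 [ 0.6018 -0.1811  0.089 ] ray ctr [ 0.6007 -0.1809  0.078 ]
top [362.6 184.6] 238 [173.  166.5 149.5] 0.0925 [ 0.5423 -0.1804  0.0897] ray ctr [ 0.5407 -0.1802  0.078 ]
top [364.2 216.3] 241 [ 44. 101.  56.] 0.0924 [ 0.4826 -0.181   0.0896] ray ctr [ 0.4818 -0.1799  0.078 ]
34.2
```

View pics/scene2.png

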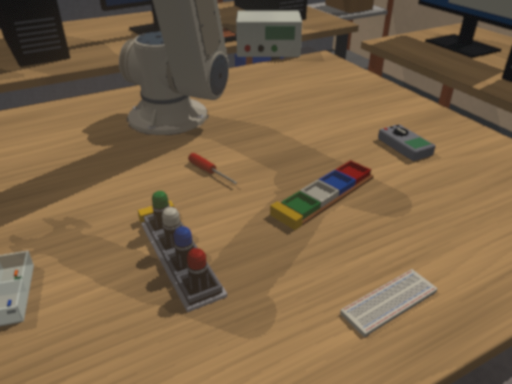

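View pics/top2.png

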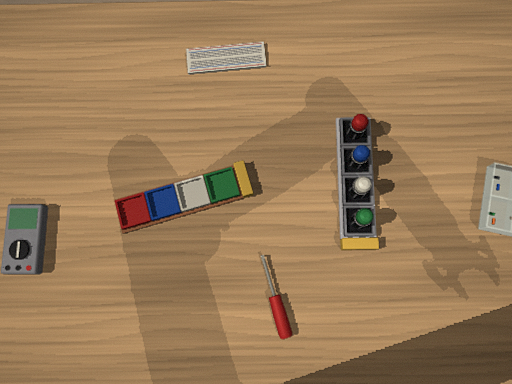

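Both views show green, white, blue and red in that order from the bar's yellow end. In the top view they are at (364,216), (363,185), (361,153) and (360,122). All four stand upright within about 3 mm of their sockets, and the tiles on the rail show the same order.

```bash
python3 -c "
from bench import hand_in,readout
hand_in();print(readout.current_t())"
```

```text
the job is handed in; nothing more can be done
the job is handed in; nothing more can be done
```

All four lamps are on the test bar in the right order: green, white, blue, red from the yellow end, matching their tiles on the rail. I gripped each lamp across the row, lifted it clear of the others, set it down until a light contact was felt, and released it.

- **Last checks:** before handing in, both cameras showed every lamp upright with its lens top at 0.092 m, as expected for a seated lamp. Each stood within about 3 mm of its socket centre, against the 12 mm allowed.
- **Time and gripper:** the arm was back at its start pose at 34 s of the 109 s allowed, well clear of the lamps.
- **Disagreements:** the two cameras differed by about 2 mm, in line with the stated calibration. A second estimate, from lens outlines in the scene camera, sat about 5–6 mm further out. I put that down to its oblique view of only one side of each lens. The finger gap when gripping read about 30.5 mm on a 32 mm body, but no lamp slipped.
- **Verdict:** the system gave none at hand-in, so I can't confirm the official result.

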